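Gauge the bored stoppers and sort them by fit

TASK

Working along the rack from the robot's left to its right, gently try the stepped plug gauge in each of the three bored stoppers, easing it in until it stops for good, then stand it back in its wooden block. Any stopper whose bore will not take even the thin end goes upright into the yellow tray (to be reamed), any that swallows the thick step as well goes upright into the red tray (scrap), and one that takes the thin end but stops the thick step stays where it is in the rack.

Things in the scene. Friction and masses are not known exactly. Their poses are not given: they have to be found in the camera images.
- gauge: Steel stepped plug gauge, pointing down. Origin: centre of its tip; z runs up the gauge. From the tip up: thin end 12 mm dia., 0-18 mm (tip edge chamfered 1 mm); thick step 16.5 mm dia., 18-36 mm (lower edge chamfered 2 mm); collar 26 mm dia., 36-40 mm; black hexagonal handle 40-92 mm, 20 mm over the flats (a flat faces local x, then every 60 deg). 0.11-0.22 kg. Starts standing in the wooden block.
- gauge_tip (a point): Centre of the gauge's tip (the same point as the gauge's origin).
- gauge_handle (a point): Point on the gauge's axis 71 mm above its tip, at the middle height of the part of the handle to grip.
- gauge_stand: Fixed wooden block 64 x 64 x 45 mm with an upright round hole 20 mm dia., 40 mm deep, in its centre, mouth chamfered. Origin: centre of its underside on the bench. With the gauge home its collar rests on the block's top and its tip is 9 mm above the bench.
- rack: Fixed blue rack 90 x 270 x 20 mm (x, y, z) with three round wells 39 mm dia., 8 mm deep, along its y axis. Origin: centre of its underside. One stopper stands loosely in each (up to 2 mm off centre, free to slide). Which is stopper_tight, stopper_right and stopper_loose changes every time; they look alike from outside and their poses are not given.
- well_left (a point): Centre of the floor of the well at the robot's left (rack +y), 12 mm above the bench. The white PTFE stopper in it: 44 mm tall, 0.08-0.15 kg, parallel head 44 mm dia. at 26-44 mm above the well floor (grip here), tapered plug below, 40 mm dia. to 32 mm at the foot. Its mouth, 44 mm above the well floor, has a bevel 21 mm to 18 mm dia.
- well_middle (a point): Centre of the floor of the middle well. Bores: each stopper has a mouth 18 mm dia., 5 mm deep, ending on a flat ledge, and then the true bore of 9 mm (stopper_tight), 13.5 mm (stopper_right) or 18 mm (stopper_loose: no ledge). So the gauge stops for good about 5 mm, 24 mm or 36 mm (collar on the mouth) below the mouth.
- well_right (a point): Centre of the floor of the well at the robot's right (rack -y). Off centre, the thin end can catch on the ledge (5 mm in) of a stopper that would take it, and the thick step on the mouth's rim (18 to 20 mm in) of one that would take that: shift it a mm or two and feel again before judging.
- ream_tray: Fixed yellow square tray 120 x 120 mm, rim 15 mm high, walls and floor 3 mm thick, empty. Origin: centre of its underside on the bench. It may lie at the left or at the right.
- scrap_tray: Fixed red square tray 120 x 120 mm, rim 15 mm high, walls and floor 3 mm thick, empty. Origin: centre of its underside on the bench. It may lie at the left or at the right.
- flask: Bystander: conical glass flask, 82 mm dia. foot, 140 mm tall. Origin: centre of its underside.
- dropper_bottle: Bystander: white dropper bottle with a black cap, 42 mm dia., 90 mm tall. Origin: centre of its underside.
- beaker: Bystander: glass beaker, 60 mm dia., 75 mm tall. Origin: centre of its underside.
There are look-alikes about, which are no part of the job. What is meant by the gauge_stand is not blue, purple or turquoise, and is the smaller of those in its own colour.

How it is judged:
On the way, in this order (a step that is already met when the one before it is completed fails the run):
1. The held, upright gauge is tried in the left stopper: its tip at least 2.5 mm below the mouth and pressing on the stopper with over 1 N (horizontal distance between gauge_tip and well_left below 0.007 m and z of gauge_tip in the frame of well_left below 0.0415 m and angle between gauge's own z axis and vertical below 0.1 rad and contact force between the fingers and gauge above 1 N and (contact force between gauge and stopper_tight above 1 N or contact force between gauge and stopper_right above 1 N or contact force between gauge and stopper_loose above 1 N)), for 0.2 s.
2. The held, upright gauge is tried in the middle stopper: its tip at least 2.5 mm below the mouth and pressing on the stopper with over 1 N (horizontal distance between gauge_tip and well_middle below 0.007 m and z of gauge_tip in the frame of well_middle below 0.0415 m and angle between gauge's own z axis and vertical below 0.1 rad and contact force between the fingers and gauge above 1 N and (contact force between gauge and stopper_tight above 1 N or contact force between gauge and stopper_right above 1 N or contact force between gauge and stopper_loose above 1 N)), for 0.2 s.
3. The held, upright gauge is tried in the right stopper: its tip at least 2.5 mm below the mouth and pressing on the stopper with over 1 N (horizontal distance between gauge_tip and well_right below 0.007 m and z of gauge_tip in the frame of well_right below 0.0415 m and angle between gauge's own z axis and vertical below 0.1 rad and contact force between the fingers and gauge above 1 N and (contact force between gauge and stopper_tight above 1 N or contact force between gauge and stopper_right above 1 N or contact force between gauge and stopper_loose above 1 N)), for 0.2 s.
4. The gauge stands fully home in its wooden block again, let go (horizontal distance between gauge_tip and gauge_stand below 0.006 m and height (world z) of gauge_tip below 0.013 m and angle between gauge's own z axis and vertical below 0.1 rad and contact force between the fingers and gauge below 0.1 N), for 0.2 s.
At the end, for the whole second after the job is handed in: The too-tight stopper stands upright (0.1 rad), at rest, on the yellow tray's floor, the too-loose one on the red's, each within 45 mm of the centre along both tray axes; the fitting one is upright within 8 mm of its start; the gauge is home in its block (tip 4 mm or less from full depth), let go (all of step 4 and x of stopper_tight in the frame of ream_tray between -0.045 and 0.045 m and y of stopper_tight in the frame of ream_tray between -0.045 and 0.045 m and height (world z) of each of stopper_tight, stopper_loose below 0.007 m and angle between each of stopper_tight, stopper_loose, stopper_right's own z axis and vertical below 0.1 rad and linear speed of each of stopper_tight, stopper_loose, stopper_right below 0.02 m/s and x of stopper_loose in the frame of scrap_tray between -0.045 and 0.045 m and y of stopper_loose in the frame of scrap_tray between -0.045 and 0.045 m and distance of stopper_right from where it was at the start of the episode below 0.008 m); the robot touches nothing.
It fails at once if The gauge is pressed on a stopper with more than 30 N (contact force between gauge and stopper_tight above 30 N or contact force between gauge and stopper_right above 30 N or contact force between gauge and stopper_loose above 30 N).
It fails at once if A bystander (flask, dropper bottle, beaker) is moved by more than 20 mm or tipped (distance of any of flask, dropper_bottle, beaker from where it was at the start of the episode above 0.02 m or angle between any of flask, dropper_bottle, beaker's own z axis and vertical above 0.3 rad).
It also fails if it takes over 72 s, if anything falls off the work surface, if the arm or the gripper's body presses on something with over 40 N, if the wrist force passes 120 N, or if a joint passes its speed limit or range.

ROBOT

A 6-joint arm with a two-finger parallel gripper is mounted at the origin on the work surface. World frame = base frame: x ahead of the robot, y to its left, z up, the work surface at z = 0. Lengths are in m, angles in rad, forces in N, time in s.
With the tool pointing down it reaches from about 0.25 to 0.725 m from the base axis. Payload 4 kg.
Tool frame: the origin (TCP) lies on the centre line of the jaws, within the pads' length; the fingertips stand tip_reach ahead of it and the grasp point (between the pads) lies 5 mm behind it (tip_reach is the distance from the TCP to the fingertips, in m); z points along the fingers, y is the direction in which the jaws open and shut (so a half turn about z gives the same grasp; the last joint's range is limited). The gripper opens to 85 mm and grips with 20 to 120 N. Pads are 22 mm wide; open, the fingers measure 114 mm over their backs; the gripper's body (76 mm by 85 mm) begins 54 mm behind the grasp point. The pads swing forward as they close: fully open they stand 13 mm farther back than shut.
Start: joints at [-1.224, 0.241, 0.005, 1.335, 0, 1.571], TCP at [0.17, -0.47, 0.245] pointing down, gripper open.
Joint ranges: [-2.72, 2.72], [-1.05, 1.87], [-1.09, 1.28], [-1.99, 2.15], [-1.42, 1.44], [-3.14, 3.14]. Speed limits (rad/s): [2.79, 2.79, 3.14, 3.14, 3.14, 3.14].

INTERFACE

Orientations are given as a unit quaternion [x, y, z, w].
In Python, from workcell import * gives the robot as it stands.
- The arm moves only by the tool arm_command, never from a script. Its arguments are lists of equal length, an entry for each row: "translation": the shift along the tool's x, y, z in cm, a list of three; "turn": the turn about the tool's z in rad; "hand": the closure, from 0 (fully open) to 1 (shut). In form: {"translation": [[x, y, z], ...], "turn": [turn, ...], "hand": [hand, ...]}. A call has 1 to 5 rows; each row is the pose to reach, as a shift and turn from the pose commanded when the call began, along the tool's axes at that moment; what a row does not reach only later rows make up. A row lasts 1/12 s, in which the tool goes at most 41.7 mm and 7.16 degrees, less where a joint would pass 70% of its speed; a pose out of reach is approached as far as the arm can. A call with a gripper value outside its range is refused whole. The fingers move at their own pace and stop on an object; the grip force is fixed at half the most. Time passes only in rows, so rows that repeat a pose let the fingers close. It gives the time, the measured TCP pose, the force and the opening at its end, in the units of the state.
- get_obs(): the state, without advancing time (a new reading comes with each control period).
- camera(name): name is "side" or "top"; returns (picture, depth): 480x640x3 uint8, red, green, blue; 480x640 float32, m along the optical axis (not along the pixel's ray), 0 where there is no reading.
- camera_info(name): a dict with "mtx" (3x3 intrinsics, pixels), "dist_coeffs" ([k1, k2, p1, p2, k3] as OpenCV has them; the pictures are not rectified), "world_to_cam" (4x4, takes a point from world to camera coordinates). Camera axes: x right, y down, z forward; pixel columns grow to the right and rows downward; lengths in m; the calibration is good to about 2 mm. A picture is of the moment at which its call begins. camera_info takes no time and is no camera call.
- job_done(): hands the job in, once; it reports no verdict.
Trained networks look in the newest picture that a camera, given by its name, has taken for a name from the list of things; names that differ only in an ending like _2 or _b are one class to them, and where a whole thing is asked for, a point or a joint stands for the part that bears it (a point fixed in the world has none). Each returns a list of dicts, best first, with "conf" (0 to 1); they miss things now and then, are a little off and sometimes report something else, mostly with a low value. They report only what shows in the picture. A call takes as long as a camera call. They do not tell look-alikes from the thing itself.
- search_frame(camera, name): "location" ([row, column] in pixels, amid what is visible of it).
- spot_point(camera, name): "location" ([row, column] in pixels: a listed point, or the origin of a listed thing).
The state is a dict: "clock": time; "joint_pos": joint angles; "joint_vel": joint speeds; "tau": joint torques, N m; "eef_pos": TCP position; "tool_rot": TCP orientation; "ft_force": force on the tool from outside, world axes, zero at the start; "ft_torque": the same for the moment, N m; "grip_width": finger opening in m.
Only numpy, scipy, OpenCV 4.12 (cv2) and the standard library are available. Lean on these libraries where they do the work, as an engineer would, in place of code of your own. Each camera call takes 0.05 s, during which the arm holds its last target. There are 200 camera calls.

## Working session

There is one attempt and no reset: what is moved stays moved. The work goes in short steps, Python scripts to look and compute and a tool call to move; the robot and the scene stay as the last step left them, time stands still between calls to the robot, and variables do not carry over. Pictures are saved under pics/ and viewed, about 8 in all and at most 12, crops included, and the job is handed in when it is done.

Besides the shell and the picture viewer there is one more tool, called after ">>>" as a command line: name --pt "numbers of a row" for each row, then --argument value for the rest. arm_command: Moves the arm, as the interface text tells. Its arguments: {"type":"object","properties":{"translation":{"type":"array","items":{"type":"array","items":{"type":"number"}}},"turn":{"type":"array","items":{"type":"number"}},"hand":{"type":"array","items":{"type":"number"}}},"required":["translation","turn","hand"]}

```bash
mkdir -p pics
cat > h.py <<'E'
from workcell import *
import numpy as np, cv2
def world(name,depth,r,c,z=None):
    i=camera_info(name);K=np.array(i["mtx"],float);d=np.array(i["dist_coeffs"],float);T=np.linalg.inv(np.array(i["world_to_cam"]))
    u=cv2.undistortPoints(np.array([[[c,r]]],float),K,d)[0,0];ray=np.array([u[0],u[1],1.])
    if z is None:
        return T[:3,:3]@(ray*depth[int(r),int(c)])+T[:3,3]
    g=T[:3,:3]@ray; return T[:3,3]+g*(z-T[2,3])/g[2]
E
python3 - <<'E'
from h import *
o=get_obs();print({k:np.round(v,3) for k,v in o.items()})
for n in("top","side"):
    im,d=camera(n);cv2.imwrite(f"pics/{n}0.png",im[:,:,::-1]);np.save(f"{n}0.npy",d)
    i=camera_info(n);T=np.linalg.inv(i["world_to_cam"]);print(n,T.round(3))
for n in ("gauge","gauge_stand","rack","well_left","well_middle","well_right","ream_tray","scrap_tray","flask","dropper_bottle","beaker"):
    print(n,[(np.round(x["location"]),round(x["conf"],2)) for x in spot_point("top",n)])
E
```

```text
{'clock': np.float64(0.0), 'joint_pos': array([-1.224,  0.241,  0.004,  1.335, -0.   ,  1.571]), 'joint_vel': array([-0.   , -0.001,  0.002, -0.   ,  0.001, -0.001]), 'tau': array([ 1.0000e-03, -3.7232e+01,  2.5241e+01,  1.7000e-02, -0.0000e+00,
       -0.0000e+00]), 'eef_pos': array([ 0.17 , -0.47 ,  0.244]), 'tool_rot': array([ 0.985,  0.173, -0.   , -0.001]), 'ft_force': array([-0.388,  0.52 , -0.249]), 'ft_torque': array([ 0.006, -0.078, -0.008]), 'grip_width': np.float64(0.085)}
top [[-0.018 -0.993  0.114  0.399]
 [-1.     0.018 -0.002  0.004]
 [-0.    -0.114 -0.993  1.383]
 [ 0.     0.     0.     1.   ]]
side [[-0.738 -0.361  0.57  -0.096]
 [-0.675  0.414 -0.612  0.681]
 [-0.015 -0.836 -0.549  0.702]
 [ 0.     0.     0.     1.   ]]
gauge [(array([276., 290.]), 0.45)]
gauge_stand [(array([160., 257.]), 0.85), (array([294., 356.]), 0.75), (array([357., 240.]), 0.72), (array([330., 294.]), 0.57), (array([270., 296.]), 0.56)]
rack [(array([215., 323.]), 0.73)]
well_left [(array([215., 282.]), 0.9)]
well_middle [(array([214., 324.]), 0.77), (array([278., 291.]), 0.34), (array([270., 294.]), 0.3)]
well_right [(array([211., 358.]), 0.82)]
ream_tray [(array([259., 452.]), 0.6), (array([210., 286.]), 0.37)]
scrap_tray [(array([259., 201.]), 0.73)]
flask [(array([153., 438.]), 0.74)]
dropper_bottle [(array([162., 216.]), 0.76)]
beaker [(array([133., 321.]), 0.96), (array([270., 296.]), 0.27)]
```

View pics/top0.png

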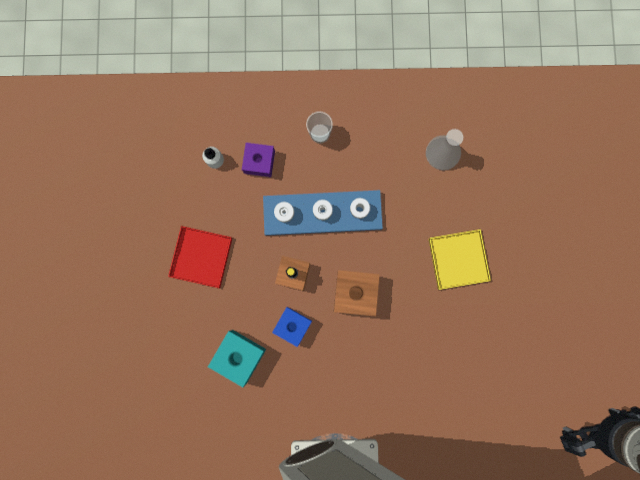

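View pics/side0.png

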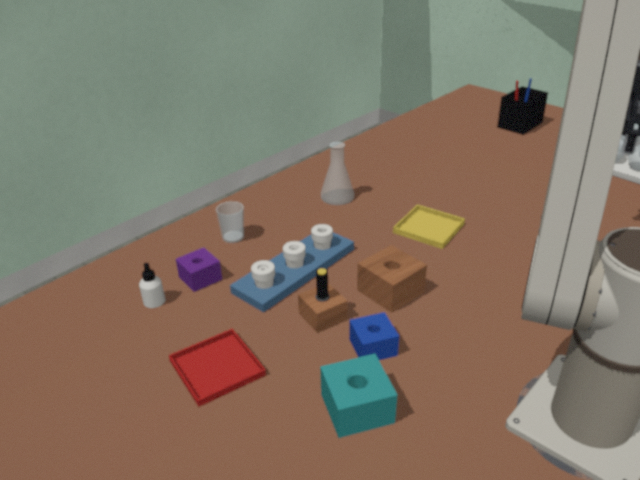

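The top view shows the gauge in the small brown block at about (row 272, col 292). The stopper heads are at (212,284), (210,322) and (208,360), the red tray is on the left at (257,201), and the yellow tray on the right at (259,460). The larger brown block at (294,357) is a decoy, and so are the coloured blocks. The side view agrees.

```bash
cat > m.py <<'E'
from h import *
def rectfit(name,im,mask,z,step=1):
    # project mask pixels to plane z, min area rect in world
    cs,_=cv2.findContours(mask.astype(np.uint8),cv2.RETR_EXTERNAL,cv2.CHAIN_APPROX_NONE)
    c=max(cs,key=cv2.contourArea)[:,0,:]
    p=np.array([world(name,None,y,x,z)[:2] for x,y in c],np.float32)
    return p,cv2.minAreaRect(p*1000)
E
python3 - <<'E'
from m import *
im=cv2.imread("pics/top0.png");d=np.load("top0.npy")
hsv=cv2.cvtColor(im,cv2.COLOR_BGR2HSV);H,S,V=[hsv[:,:,k].astype(int) for k in range(3)]
def box(m,r0,r1,c0,c1):
    z=np.zeros(m.shape,bool);z[r0:r1,c0:c1]=m[r0:r1,c0:c1];return z
print("hsv rack",hsv[228,300],"wood",hsv[283,290],hsv[265,290],"bench",hsv[300,200],"white",hsv[205,284],"cap",hsv[272,291], "blackcap", hsv[265,292])
m=box((H>95)&(H<118)&(S>100)&(V>60),180,245,255,392)
for x in ((195,284),):pass
# rack incl. stoppers: close holes
m=cv2.morphologyEx(m.astype(np.uint8),cv2.MORPH_CLOSE,np.ones((3,3)))
p,r=rectfit("top",im,m,0.02);print("rack",r)
for nm,c in (("L",284),("M",322),("R",360)):
    m=box((S<60)&(V>120),190,232,c-17,c+17)
    p,r=rectfit("top",im,m,0.056);print(nm,r,cv2.minEnclosingCircle(p*1000))
m=box((H>22)&(H<35)&(S>120),262,282,282,302);p,r=rectfit("top",im,m,0.101);print("cap",r, m.sum())
m=box((H>22)&(H<35)&(S>120),220,300,420,500);p,r=rectfit("top",im,m,0.015);print("yellow",r)
m=box(((H<5)|(H>174))&(S>150),215,300,160,240);p,r=rectfit("top",im,m,0.015);print("red",r)
for n,r,c in (("cap",272,291),("woodtop",282,295),("rack",228,300),("stop",204,284),("stop",202,322),("stop",201,360),("red",257,201),("yel",259,460),("bot",155,210),("beaker",118,320),("flask",138,454),("bigwood",305,357)):
    print(n,world("top",d,r,c).round(4))
s=cv2.resize(im[190:320,230:400],None,fx=4.6,fy=4.6,interpolation=cv2.INTER_CUBIC);cv2.imwrite("pics/crop1.png",s)
E
```

```text
hsv rack [104 117 165] wood [ 12 142 176] [ 12 145 153] bench [ 12 119 150] white [ 90   3 229] cap [ 27 172 225] blackcap [ 12 147 151]
rack ((603.8026123046875, 19.404815673828125), (88.79454803466797, 267.0592956542969), 1.8462789058685303)
L ((601.9673461914062, 105.57760620117188), (42.4289436340332, 42.953369140625), 89.37653350830078) ((602.0364990234375, 105.75617218017578), 22.741966247558594)
M ((604.8958129882812, 18.491878509521484), (42.44775390625, 42.88592529296875), 88.96406555175781) ((605.3474731445312, 19.395423889160156), 22.92156982421875)
R ((607.9136352539062, -64.22422790527344), (42.458091735839844, 42.969581604003906), 88.75318908691406) ((607.8787231445312, -64.2634048461914), 22.8576602935791)
cap ((465.5391540527344, 88.37841033935547), (14.926104545593262, 14.952314376831055), 89.36106872558594) 52
yellow ((491.8157043457031, -290.9677734375), (120.7335433959961, 122.13702392578125), 8.561434745788574)
red ((507.7429504394531, 300.17431640625), (122.2714614868164, 119.91275787353516), 76.31018829345703)
cap [0.4644 0.0872 0.1026]
woodtop [0.4449 0.0822 0.0467]
rack [0.5688 0.0711 0.0184]
stop [0.6183 0.104  0.0593]
stop [0.6217 0.0193 0.057 ]
stop [ 0.6229 -0.0658  0.0537]
red [ 0.508   0.3014 -0.0016]
yel [ 0.4926 -0.2963 -0.0017]
bot [0.7302 0.2674 0.0703]
beaker [0.8193 0.0209 0.043 ]
flask [ 0.7394 -0.2633  0.1424]
bigwood [ 0.3919 -0.0534  0.0611]
```

View pics/crop1.png

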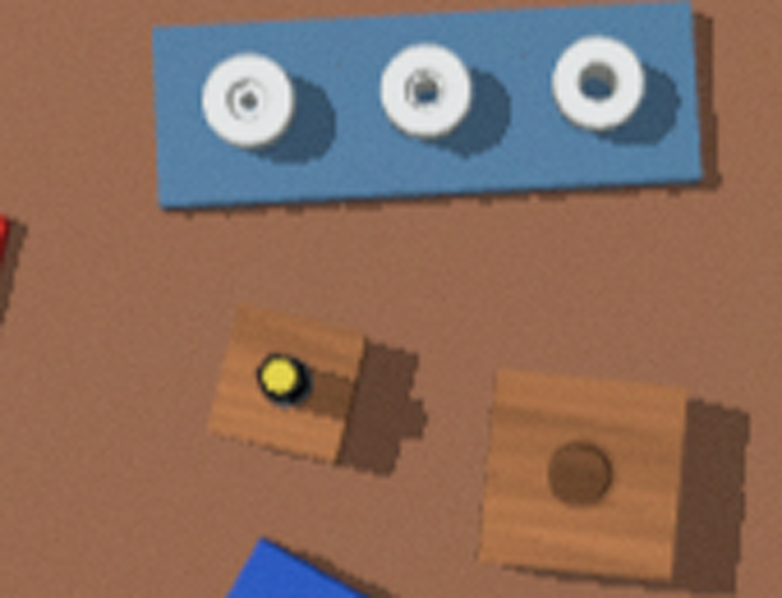

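Run:
```python
from m import *
import workcell; print([n for n in dir(workcell) if not n.startswith('_')])
print(getattr(workcell,'tip_reach',None))
im=cv2.imread("pics/side0.png");print(im.shape)
for r in range(274,297,3): print(r,im[r,312:334].sum(1))
im=cv2.imread("pics/top0.png")
print(im[264:282,282:302].sum(2))
d=np.load("side0.npy"); print(world("side",d,268,322).round(4), world("side",d,285,322).round(4))
# wood stand rect
hsv=cv2.cvtColor(im,cv2.COLOR_BGR2HSV);print(hsv[268,283],hsv[285,283],hsv[285,270],hsv[270,270])
```

```text
['Unreachable', 'camera', 'camera_info', 'get_obs', 'job_done', 'search_frame', 'spot_point', 'tip_reach']
0.014
(480, 640, 3)
274 [201 221 194 183 136 154 226 278 303 318 323 300 241 175 127 203 285 317
 321 328 320 310]
277 [209 219 215 194 142  53  45  47  63  58  57  53  17  55  68 152 249 299
 323 322 315 321]
280 [294 309 317 280 187  88  23  55  63  56  68  55  62  57  70 160 249 300
 323 326 310 317]
283 [318 321 315 292 204 100  50  73  22  57  27  53  49  23  70 149 257 303
 320 326 325 317]
286 [323 320 317 288 212 108  77  52  59  49  41  33  36  54  72 155 237 296
 316 312 316 315]
289 [321 314 312 294 218 124  59  54  14  52  62  59  72  46  61 153 240 300
 298 298 269 264]
292 [311 306 300 286 212 124  58  39  71  33  56  43  45  76  52 118 167 213
 224 229 232 231]
295 [313 316 315 282 224 142  80  53  32  55  28  43  24  57  56  77 124 190
 218 227 225 231]
[[337 329 329 333 333 319 317 314 320 315 311 315 314 314 319 324 326 332
  341 337]
 [351 340 338 336 331 333 328 323 319 314 315 322 313 311 305 323 318 312
  329 322]
 [355 351 346 335 338 340 301 282 277 299 3
[... 722 characters left out ...]
 [380 378 380 385 349 207 127 140 292 249 148  60  12  50 125 166 228 233
  234 235]
 [372 373 369 382 385 306 186 116  83  99  87  31  67 125 174 197 227 226
  238 226]
 [365 360 368 367 372 374 314 232 185 181 174 111 140 179 186 231 238 235
  251 240]
 [364 363 363 362 358 360 367 325 314 284 296 280 232 217 250 235 242 236
  240 236]
 [381 374 380 368 350 366 358 353 365 323 328 359 312 300 299 308 253 242
  241 244]
 [381 383 378 388 373 380 375 366 364 370 361 364 362 360 368 361 312 306
  306 305]
 [367 362 369 375 371 384 380 374 385 373 372 373 367 367 358 363 365 365
  371 372]]
[ 0.561  -0.0185  0.0071] [0.4571 0.093  0.0811]
[ 12 145 176] [ 12 142 167] [ 11 122 151] [ 11 125 147]
```

>>> arm_command --pt "2.96 -2.68 1" --pt "5.92 -5.36 2" --pt "8.88 -8.04 3" --pt "11.84 -10.72 4" --pt "14.8 -13.4 5" --turn '[0,0,0,0,0]' --hand '[0,0,0,0,0]'

```text
clock: 1.07
eef_pos: [0.2639, -0.2924, 0.195]
tool_rot: [0.985, 0.172, 0.0, 0.0]
ft_force: [1.0, 0.2, -0.1]
grip_width: 0.0855
```

>>> arm_command --pt "2.96 -2.68 0" --pt "5.92 -5.36 0" --pt "8.88 -8.04 0" --pt "11.84 -10.72 0" --pt "14.8 -13.4 0" --turn '[0,0,0,0,0]' --hand '[0,0,0,0,0]'

```text
clock: 1.48
eef_pos: [0.3578, -0.1158, 0.1957]
tool_rot: [0.985, 0.172, 0.001, 0.0]
ft_force: [1.5, -0.8, 0.3]
grip_width: 0.0853
```

>>> arm_command --pt "2.96 -2.68 0" --pt "5.92 -5.36 0" --pt "8.88 -8.04 0" --pt "11.84 -10.72 0" --pt "14.8 -13.4 0" --turn '[-0.12,-0.24,-0.36,-0.48,-0.6]' --hand '[0,0,0,0,0]'

```text
clock: 1.9
eef_pos: [0.4515, 0.0609, 0.1956]
tool_rot: [0.889, 0.459, 0.0, 0.0]
ft_force: [1.2, -2.1, -0.1]
grip_width: 0.0855
```

```bash
cat >> h.py <<'E'
from scipy.spatial.transform import Rotation as Ro
def go(x,y,z,yaw=None):
    o=get_obs();R=Ro.from_quat(o["tool_rot"]).as_matrix();p=np.array(o["eef_pos"])
    psi=np.degrees(np.arctan2(R[1,0],R[0,0]))
    d=(R.T@(np.array([x,y,z])-p))*100
    t=0 if yaw is None else np.radians(psi-yaw)
    print("clk",round(float(o["clock"]),2),"pos",p.round(4),"psi",psi.round(2),"tilt",np.degrees(np.arccos(-R[2,2])).round(2),"F",np.round(o["ft_force"],1),"w",round(float(o["grip_width"]),4),"\n move cm",d.round(2),"turn",round(float(t),3))
E
python3 -c "
from h import *
go(.465,.0875,.195,74.4)"
```

```text
clk 1.9 pos [0.4515 0.0609 0.1956] psi 54.62 tilt 0.05 F [ 1.2 -2.1 -0.1] w 0.0855 
 move cm [ 2.95 -0.44  0.06] turn -0.345
```

>>> arm_command --pt "1.0 -0.15 0" --pt "2.0 -0.3 0" --pt "2.95 -0.44 0" --pt "2.95 -0.44 0" --turn '[-0.12,-0.24,-0.345,-0.345]' --hand '[0,0,0,0]'

```text
clock: 2.23
eef_pos: [0.4654, 0.0868, 0.1953]
tool_rot: [0.797, 0.604, 0.0, -0.0]
ft_force: [0.6, 0.0, -0.2]
grip_width: 0.0855
```

>>> arm_command --pt "0 0 3" --pt "0 0 6" --pt "0 0 9" --pt "0 0 11" --pt "0 0 12.0" --turn '[0,0,0,0,0]' --hand '[0,0,0,0,0.3]'

```text
clock: 2.65
eef_pos: [0.4621, 0.0842, 0.0725]
tool_rot: [0.8, 0.6, -0.002, -0.001]
ft_force: [-0.4, 1.1, 0.5]
grip_width: 0.0751
```

```bash
python3 -c "
from h import *
go(.465,.0875,.075,74.4)
im,d=camera('top');cv2.imwrite('pics/g1.png',cv2.resize(im[220:330,230:370,::-1],None,fx=5,fy=5,interpolation=cv2.INTER_CUBIC))"
```

```text
clk 2.65 pos [0.4621 0.0842 0.0725] psi 73.8 tilt 0.29 F [-0.4  1.1  0.5] w 0.0751 
 move cm [ 0.4   0.19 -0.25] turn -0.01
```

>>> arm_command --pt "0 0 0" --pt "0 0 0" --pt "0 0 0" --pt "0 0 0" --pt "0 0 0" --turn '[0,0,0,0,0]' --hand '[0.6,1,1,1,1]'

```text
clock: 3.12
eef_pos: [0.4657, 0.0853, 0.0767]
tool_rot: [0.799, 0.602, 0.001, 0.001]
ft_force: [0.4, -1.2, 4.2]
grip_width: 0.0195
```

>>> arm_command --pt "0 0 0" --pt "0 0 0" --pt "0 0 0" --turn '[0,0,0]' --hand '[1,1,1]'

```text
clock: 3.37
eef_pos: [0.4657, 0.0853, 0.0767]
tool_rot: [0.799, 0.602, 0.001, 0.001]
ft_force: [0.2, 0.3, 6.2]
grip_width: 0.0194
```

```bash
python3 -c "
from h import *
go(.465,.0875,.075,74.4)
o=get_obs();print(o['ft_torque'])"
```

```text
clk 3.37 pos [0.4657 0.0853 0.0767] psi 74.0 tilt 0.17 F [0.2 0.3 6.2] w 0.0194 
 move cm [ 0.19 -0.13  0.17] turn -0.007
[-0.11808483  0.18008896 -0.01299327]
```

>>> arm_command --pt "0 0 -1" --pt "0 0 -3" --pt "0 0 -5" --pt "0 0 -7" --pt "0 0 -8" --turn '[0,0,0,0,0]' --hand '[1,1,1,1,1]'

```text
clock: 3.78
eef_pos: [0.4654, 0.0855, 0.1576]
tool_rot: [0.799, 0.602, 0.001, 0.001]
ft_force: [0.9, -0.2, -2.0]
grip_width: 0.0194
```

>>> arm_command --pt "1.0 2.2 0" --pt "2.5 5.5 0" --pt "4.0 8.8 0" --pt "5.2 11.4 0" --pt "5.7 12.5 0" --turn '[0,0,0,0,0]' --hand '[1,1,1,1,1]'

```text
clock: 4.2
eef_pos: [0.6038, 0.1062, 0.1548]
tool_rot: [0.799, 0.602, 0.001, 0.001]
ft_force: [0.2, 0.7, -2.6]
grip_width: 0.0192
```

>>> arm_command --pt "0 0 0" --pt "0 0 0" --turn '[0,0]' --hand '[1,1]'

```text
clock: 4.37
eef_pos: [0.6, 0.1056, 0.1542]
tool_rot: [0.799, 0.602, -0.001, -0.001]
ft_force: [-0.0, 0.2, -2.1]
grip_width: 0.0194
```

```bash
python3 -c "
from h import *
go(.602,.1056,.15)
im,d=camera('side');np.save('s1.npy',d);cv2.imwrite('pics/s1f.png',im[:,:,::-1]);cv2.imwrite('pics/s1.png',cv2.resize(im[180:310,190:350,::-1],None,fx=4.6,fy=4.6,interpolation=cv2.INTER_CUBIC))
for n in('gauge_tip','gauge_handle'): print(n,[(np.round(x['location'],1),round(x['conf'],2)) for x in spot_point('side',n)])
i=camera_info('side');K=np.array(i['mtx']);T=np.array(i['world_to_cam'])
p=np.array(get_obs()['eef_pos'])
for z in (-.0677,0): print(cv2.projectPoints((p+[0,0,z])[None],cv2.Rodrigues(T[:3,:3])[0],T[:3,3],K,np.array(i['dist_coeffs']))[0].ravel())
"
```

```text
clk 4.37 pos [0.6    0.1056 0.1542] psi 74.01 tilt 0.13 F [-0.   0.2 -2.1] w 0.0194 
 move cm [0.06 0.2  0.42] turn 0.0
gauge_tip [(array([252.3, 262.1]), 0.48), (array([199.2, 336.8]), 0.24)]
gauge_handle [(array([265.7, 296.5]), 0.6), (array([222.4, 260.1]), 0.48)]
[260.82319576 254.38467505]
[258.05740348 223.15946512]
```

View pics/s1.png

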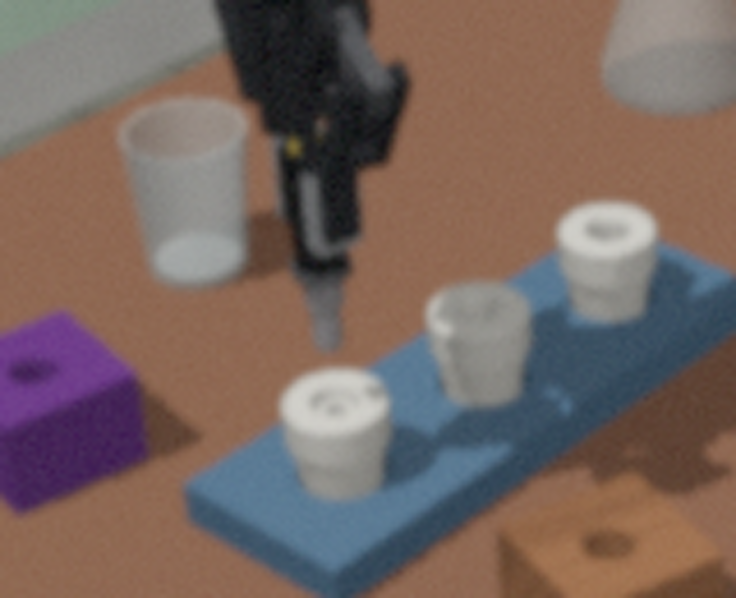

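The crop shows the gauge upright in the jaws with its tip at about full-frame (255.6, 261.3). The left stopper's mouth is at about (267, 263), the middle head at (247, 294) and the right head at (230, 322).

```bash
python3 -c "
from h import *
f=lambda c,r:(180+r/4.6,190+c/4.6)
r,c=f(328,346);print('tip bottom',world('side',None,r,c,.0865).round(4))
for n,p in dict(L=(336,400),M=(479,310),R=(607,233)).items(): print(n,world('side',None,*f(*p),.056).round(4))
im=cv2.imread('pics/s1f.png')
# stopper L head silhouette: white mask rows
hsv=cv2.cvtColor(im,cv2.COLOR_BGR2HSV)
print(im[262:270,246:282].sum(2))
print(im[248:256,250:272].sum(2))
"
```

```text
tip bottom [0.5973 0.1059 0.0865]
L [0.6004 0.1016 0.056 ]
M [0.6029 0.016  0.056 ]
R [ 0.6033 -0.0656  0.056 ]
[[330 336 330 333 332 336 342 384 441 503 539 571 588 594 600 606 604 607
  610 608 608 603 591 575 543 497 444 392 369 359 363 359 361 360 355 354]
 [330 328 329 331 333 347 381 447 523 570 594 602 609 601 601 596 601 601
  604 609 607 607 602 574 545 518 468 409 374 361 360 359 364 360 351 355]
 [328 324 339 328 340 377 450 532 577 602 608 606 591 580 570 570 575 580
  583 583 591 595 586 544 500 478 446 419 384 360 365 364 363 362 356 357]
 [330 334 333 328 359 429 517 581 606 613 605 588 554 527 533 542 553 564
  563 569 570 584 577 544 495 464 455 437 397 366 363 358 357 363 354 355]
 [327 332 335 333 382 480 558 603 616 609 601 555 508 499 517 543 555 568
  570 568 562 565 583 576 543 511 507 491 428 384 364 358 357 366 361 347]
 [329 331 330 345 405 509 580 610 616 614 593 546 506 524 545 555 556 559
  575 583 578 573 591 600 584 568 559 530 453 389 364 371 369 364 354 356]
 [326 334 338 341 413 517 581 610 616 616 602 564 536 554 567 540 521 530
  554 586 597 591 60
[... 249 characters left out ...]
2 304 285 288 316 320 318 331
  331 326 326 330]
 [331 324 332 329 329 333 322 322 321 326 324 310 302 305 293 321 334 331
  341 330 339 336]
 [330 327 333 330 331 331 323 325 329 339 343 330 320 301 305 330 330 326
  330 328 333 332]
 [327 330 335 337 331 326 328 342 336 349 345 333 323 299 305 318 322 330
  335 331 326 328]
 [329 330 324 322 336 324 321 343 342 351 354 333 312 299 297 320 323 328
  330 331 331 334]
 [327 332 325 328 327 324 330 334 346 342 352 339 322 303 301 312 316 336
  333 329 333 331]
 [331 327 329 319 334 333 333 330 340 355 347 333 318 305 316 322 322 337
  334 330 332 328]
 [329 332 328 330 333 326 324 333 334 336 338 331 309 309 317 316 327 334
  327 326 329 331]]
```

```bash
python3 -c "
from h import *
go(.6022,.1025,.128)"
```

```text
clk 4.52 pos [0.599  0.1054 0.1551] psi 74.02 tilt 0.1 F [-0.2 -0.6 -1.7] w 0.0191 
 move cm [-0.19  0.39  2.7 ] turn 0.0
```

>>> arm_command --pt "-0.1 0.2 0.5" --pt "-0.2 0.4 1.2" --pt "-0.2 0.4 2.0" --pt "-0.2 0.4 2.6" --pt "-0.2 0.4 2.6" --turn '[0,0,0,0,0]' --hand '[1,1,1,1,1]'

```text
clock: 4.93
eef_pos: [0.6021, 0.1022, 0.1269]
tool_rot: [0.799, 0.602, -0.002, -0.001]
ft_force: [0.5, -0.4, -3.1]
grip_width: 0.0194
```

>>> arm_command --pt "0 0 0" --pt "0 0 0" --pt "0 0 0" --pt "0 0 0" --turn '[0,0,0,0]' --hand '[1,1,1,1]'

```text
clock: 5.27
eef_pos: [0.604, 0.1027, 0.1298]
tool_rot: [0.799, 0.602, 0.0, 0.0]
ft_force: [1.0, -0.1, -1.7]
grip_width: 0.0192
```

```bash
python3 -c "
from h import *
go(.6022,.1025,.120)"
```

```text
clk 5.27 pos [0.604  0.1027 0.1298] psi 74.02 tilt 0.05 F [ 1.  -0.1 -1.7] w 0.0192 
 move cm [-0.07 -0.17  0.98] turn 0.0
```

>>> arm_command --pt "-0.07 -0.15 0.2" --pt "-0.07 -0.15 0.4" --pt "-0.07 -0.15 0.6" --pt "-0.07 -0.15 0.7" --pt "-0.07 -0.15 0.8" --turn '[0,0,0,0,0]' --hand '[1,1,1,1,1]'

```text
clock: 5.68
eef_pos: [0.6019, 0.1023, 0.121]
tool_rot: [0.799, 0.602, -0.0, -0.0]
ft_force: [0.2, 0.1, -1.2]
grip_width: 0.0192
```

>>> arm_command --pt "0 0 0.1" --pt "0 0 0.15" --pt "0 0 0.2" --turn '[0,0,0]' --hand '[1,1,1]'

```text
clock: 5.93
eef_pos: [0.6021, 0.1023, 0.1192]
tool_rot: [0.799, 0.602, -0.0, -0.0]
ft_force: [-0.8, -0.7, -1.4]
grip_width: 0.0191
```

>>> arm_command --pt "0 0 0.1" --pt "0 0 0.15" --pt "0 0 0.2" --turn '[0,0,0]' --hand '[1,1,1]'

```text
clock: 6.18
eef_pos: [0.6024, 0.1025, 0.1185]
tool_rot: [0.799, 0.602, 0.001, 0.0]
ft_force: [-2.1, 0.5, 7.0]
grip_width: 0.0193
```

>>> arm_command --pt "0.15 0 0" --pt "0.2 0 0" --pt "0.2 0 0" --turn '[0,0,0]' --hand '[1,1,1]'

```text
clock: 6.43
eef_pos: [0.6029, 0.1036, 0.1187]
tool_rot: [0.799, 0.602, 0.0, 0.001]
ft_force: [-1.8, -2.8, 5.4]
grip_width: 0.0193
```

>>> arm_command --pt "-0.2 0.15 0" --pt "-0.2 0.15 0" --pt "-0.2 0.15 0" --turn '[0,0,0]' --hand '[1,1,1]'

```text
clock: 6.68
eef_pos: [0.6031, 0.1023, 0.1186]
tool_rot: [0.799, 0.602, 0.0, -0.0]
ft_force: [-4.2, 0.1, 6.4]
grip_width: 0.0195
```

>>> arm_command --pt "-0.2 -0.15 0" --pt "-0.2 -0.15 0" --pt "-0.2 -0.15 0" --turn '[0,0,0]' --hand '[1,1,1]'

```text
clock: 6.93
eef_pos: [0.6022, 0.1014, 0.1186]
tool_rot: [0.798, 0.602, 0.002, -0.0]
ft_force: [-0.7, 3.1, 6.3]
grip_width: 0.0198
```

>>> arm_command --pt "0.2 -0.15 0" --pt "0.2 -0.15 0" --pt "0.2 -0.15 0" --turn '[0,0,0]' --hand '[1,1,1]'

```text
clock: 7.18
eef_pos: [0.6019, 0.1025, 0.1185]
tool_rot: [0.799, 0.602, 0.001, 0.001]
ft_force: [0.5, 0.2, 4.9]
grip_width: 0.0194
```

>>> arm_command --pt "0 0.15 0.05" --pt "0 0.15 0.05" --pt "0 0.15 0.05" --turn '[0,0,0]' --hand '[1,1,1]'

```text
clock: 7.43
eef_pos: [0.6025, 0.1024, 0.1183]
tool_rot: [0.799, 0.602, 0.001, 0.0]
ft_force: [-3.0, 0.4, 9.1]
grip_width: 0.019
```

>>> arm_command --pt "0 0 -1" --pt "0 0 -2.5" --pt "0 0 -3" --turn '[0,0,0]' --hand '[1,1,1]'

```text
clock: 7.68
eef_pos: [0.6029, 0.1021, 0.1483]
tool_rot: [0.799, 0.602, 0.001, 0.001]
ft_force: [-0.2, -0.3, -1.5]
grip_width: 0.0194
```

>>> arm_command --pt "-2.0 0.6 0" --pt "-4.5 1.4 0" --pt "-7.0 2.2 0" --pt "-8.26 2.61 0" --pt "-8.26 2.61 0" --turn '[0,0,0,0,0]' --hand '[1,1,1,1,1]'

```text
clock: 8.1
eef_pos: [0.6043, 0.0126, 0.1464]
tool_rot: [0.8, 0.6, -0.001, 0.0]
ft_force: [0.2, -0.5, -1.2]
grip_width: 0.0192
```

>>> arm_command --pt "0 0 0" --pt "0 0 0.8" --pt "0 0 1.6" --pt "0 0 2.2" --pt "0 0 2.4" --turn '[0,0,0,0,0]' --hand '[1,1,1,1,1]'

```text
clock: 8.52
eef_pos: [0.6031, 0.0167, 0.1206]
tool_rot: [0.798, 0.602, -0.001, -0.001]
ft_force: [-0.8, -0.0, -1.4]
grip_width: 0.0196
```

>>> arm_command --pt "0 0 0.15" --pt "0 0 0.3" --pt "0 0 0.45" --pt "0 0 0.5" --pt "0 0 0.5" --turn '[0,0,0,0,0]' --hand '[1,1,1,1,1]'

```text
clock: 8.93
eef_pos: [0.6047, 0.0158, 0.118]
tool_rot: [0.799, 0.602, 0.0, 0.0]
ft_force: [0.1, 0.3, -1.4]
grip_width: 0.0191
```

>>> arm_command --pt "0 0 0.1" --pt "0 0 0.15" --pt "0 0 0.2" --turn '[0,0,0]' --hand '[1,1,1]'

```text
clock: 9.18
eef_pos: [0.6048, 0.0157, 0.1161]
tool_rot: [0.799, 0.602, 0.0, 0.0]
ft_force: [0.3, -0.6, -1.5]
grip_width: 0.0196
```

>>> arm_command --pt "0 0 0.05" --pt "0 0 0.1" --pt "0 0 0.1" --turn '[0,0,0]' --hand '[1,1,1]'

```text
clock: 9.43
eef_pos: [0.6044, 0.0157, 0.1147]
tool_rot: [0.799, 0.602, -0.0, -0.0]
ft_force: [0.3, 1.3, -1.1]
grip_width: 0.0193
```

>>> arm_command --pt "0 0 0.15" --pt "0 0 0.3" --pt "0 0 0.45" --pt "0 0 0.6" --pt "0 0 0.7" --turn '[0,0,0,0,0]' --hand '[1,1,1,1,1]'

```text
clock: 9.85
eef_pos: [0.6043, 0.0158, 0.1075]
tool_rot: [0.799, 0.602, -0.0, -0.0]
ft_force: [0.7, 0.3, 0.1]
grip_width: 0.0194
```

>>> arm_command --pt "0 0 0.1" --pt "0 0 0.2" --pt "0 0 0.2" --turn '[0,0,0]' --hand '[1,1,1]'

```text
clock: 10.1
eef_pos: [0.6043, 0.0157, 0.1055]
tool_rot: [0.799, 0.602, -0.0, -0.0]
ft_force: [0.2, -0.0, -1.4]
grip_width: 0.0189
```

>>> arm_command --pt "0 0 0.1" --pt "0 0 0.2" --pt "0 0 0.2" --turn '[0,0,0]' --hand '[1,1,1]'

```text
clock: 10.35
eef_pos: [0.6043, 0.0158, 0.1036]
tool_rot: [0.799, 0.602, -0.0, -0.0]
ft_force: [1.1, -0.2, -1.3]
grip_width: 0.0195
```

>>> arm_command --pt "0 0 0.1" --pt "0 0 0.2" --pt "0 0 0.2" --turn '[0,0,0]' --hand '[1,1,1]'

```text
clock: 10.6
eef_pos: [0.6044, 0.0158, 0.1016]
tool_rot: [0.799, 0.602, -0.0, -0.0]
ft_force: [0.9, -1.1, -2.6]
grip_width: 0.0192
```

>>> arm_command --pt "0 0 0.1" --pt "0 0 0.2" --pt "0 0 0.2" --turn '[0,0,0]' --hand '[1,1,1]'

```text
clock: 10.85
eef_pos: [0.6046, 0.0158, 0.0999]
tool_rot: [0.799, 0.602, 0.0, 0.0]
ft_force: [1.2, 0.6, -0.3]
grip_width: 0.0188
```

>>> arm_command --pt "0 0 0.1" --pt "0 0 0.2" --pt "0 0 0.2" --turn '[0,0,0]' --hand '[1,1,1]'

```text
clock: 11.1
eef_pos: [0.6058, 0.0156, 0.0992]
tool_rot: [0.799, 0.602, 0.001, 0.001]
ft_force: [0.6, -0.6, 4.6]
grip_width: 0.0192
```

>>> arm_command --pt "0 0 0.05" --pt "0 0 0.1" --pt "0 0 0.1" --turn '[0,0,0]' --hand '[1,1,1]'

```text
clock: 11.35
eef_pos: [0.606, 0.0155, 0.099]
tool_rot: [0.799, 0.602, 0.002, 0.001]
ft_force: [1.1, -0.7, 7.8]
grip_width: 0.0193
```

>>> arm_command --pt "0.1 0 0" --pt "0.1 0.1 0" --pt "-0.1 0.1 0" --pt "-0.1 -0.1 0" --turn '[0,0,0,0]' --hand '[1,1,1,1]'

```text
clock: 11.68
eef_pos: [0.6053, 0.0153, 0.099]
tool_rot: [0.799, 0.602, 0.003, 0.001]
ft_force: [2.4, -0.2, 7.0]
grip_width: 0.019
```

>>> arm_command --pt "0.1 0.1 0" --pt "0.1 0.1 0" --turn '[0,0]' --hand '[1,1]'

```text
clock: 11.85
eef_pos: [0.606, 0.0156, 0.0989]
tool_rot: [0.799, 0.602, 0.002, 0.002]
ft_force: [0.3, -0.6, 8.0]
grip_width: 0.0193
```

>>> arm_command --pt "0 0 -0.5" --pt "0 0 -1.5" --pt "0 0 -2.8" --pt "0 0 -4.2" --pt "0 0 -5" --turn '[0,0,0,0,0]' --hand '[1,1,1,1,1]'

```text
clock: 12.27
eef_pos: [0.6041, 0.0158, 0.148]
tool_rot: [0.799, 0.602, -0.0, -0.0]
ft_force: [0.6, 0.2, -1.6]
grip_width: 0.0194
```

>>> arm_command --pt "-2.0 0.6 0" --pt "-4.5 1.4 0" --pt "-6.8 2.2 0" --pt "-7.93 2.54 0" --pt "-7.93 2.54 0" --turn '[0,0,0,0,0]' --hand '[1,1,1,1,1]'

```text
clock: 12.68
eef_pos: [0.6064, -0.0699, 0.1464]
tool_rot: [0.8, 0.6, -0.001, -0.0]
ft_force: [0.5, -0.5, -2.2]
grip_width: 0.0192
```

>>> arm_command --pt "0 0 0" --pt "0 0 0.8" --pt "0 0 1.6" --pt "0 0 2.2" --pt "0 0 2.4" --turn '[0,0,0,0,0]' --hand '[1,1,1,1,1]'

```text
clock: 13.1
eef_pos: [0.6057, -0.0663, 0.1206]
tool_rot: [0.798, 0.602, -0.001, -0.001]
ft_force: [-0.2, 0.8, -1.9]
grip_width: 0.0194
```

>>> arm_command --pt "0 0 0.15" --pt "0 0 0.3" --pt "0 0 0.45" --pt "0 0 0.6" --pt "0 0 0.7" --turn '[0,0,0,0,0]' --hand '[1,1,1,1,1]'

```text
clock: 13.52
eef_pos: [0.6071, -0.0675, 0.1159]
tool_rot: [0.799, 0.602, 0.0, 0.0]
ft_force: [0.1, -1.0, -1.7]
grip_width: 0.0195
```

Already past the ledge height without contact, so I'll continue easing it in.

>>> arm_command --pt "0 0 0.2" --pt "0 0 0.4" --pt "0 0 0.6" --pt "0 0 0.8" --pt "0 0 0.9" --turn '[0,0,0,0,0]' --hand '[1,1,1,1,1]'

```text
clock: 13.93
eef_pos: [0.6068, -0.0675, 0.1064]
tool_rot: [0.799, 0.602, -0.0, -0.0]
ft_force: [-0.4, -0.4, -1.6]
grip_width: 0.0194
```

>>> arm_command --pt "0 0 0.1" --pt "0 0 0.2" --pt "0 0 0.2" --turn '[0,0,0]' --hand '[1,1,1]'

```text
clock: 14.18
eef_pos: [0.6069, -0.0675, 0.1046]
tool_rot: [0.799, 0.602, -0.0, -0.0]
ft_force: [-0.5, 0.4, -1.2]
grip_width: 0.0196
```

>>> arm_command --pt "0 0 0.1" --pt "0 0 0.2" --pt "0 0 0.2" --turn '[0,0,0]' --hand '[1,1,1]'

```text
clock: 14.43
eef_pos: [0.6069, -0.0675, 0.1026]
tool_rot: [0.799, 0.602, -0.0, -0.0]
ft_force: [0.9, 0.4, -1.4]
grip_width: 0.0189
```

>>> arm_command --pt "0 0 0.1" --pt "0 0 0.2" --pt "0 0 0.2" --turn '[0,0,0]' --hand '[1,1,1]'

```text
clock: 14.68
eef_pos: [0.6071, -0.0676, 0.1007]
tool_rot: [0.799, 0.602, 0.0, 0.0]
ft_force: [1.1, -0.6, -1.2]
grip_width: 0.0192
```

>>> arm_command --pt "0 0 0.1" --pt "0 0 0.2" --pt "0 0 0.3" --pt "0 0 0.3" --turn '[0,0,0,0]' --hand '[1,1,1,1]'

```text
clock: 15.02
eef_pos: [0.6068, -0.0675, 0.0975]
tool_rot: [0.799, 0.602, -0.0, -0.0]
ft_force: [0.3, -0.4, -2.3]
grip_width: 0.0196
```

>>> arm_command --pt "0 0 0.15" --pt "0 0 0.3" --pt "0 0 0.45" --pt "0 0 0.6" --pt "0 0 0.7" --turn '[0,0,0,0,0]' --hand '[1,1,1,1,1]'

```text
clock: 15.43
eef_pos: [0.6069, -0.0675, 0.0905]
tool_rot: [0.799, 0.602, -0.0, -0.0]
ft_force: [-0.7, 0.0, -1.9]
grip_width: 0.0191
```

>>> arm_command --pt "0 0 0.1" --pt "0 0 0.2" --pt "0 0 0.3" --pt "0 0 0.3" --turn '[0,0,0,0]' --hand '[1,1,1,1]'

```text
clock: 15.77
eef_pos: [0.6075, -0.0677, 0.088]
tool_rot: [0.799, 0.602, 0.0, 0.001]
ft_force: [1.1, -0.8, 0.3]
grip_width: 0.0197
```

>>> arm_command --pt "0 0 0.1" --pt "0 0 0.15" --pt "0 0 0.15" --pt "0 0 0.15" --turn '[0,0,0,0]' --hand '[1,1,1,1]'

```text
clock: 16.1
eef_pos: [0.6079, -0.0678, 0.0878]
tool_rot: [0.799, 0.602, 0.001, 0.001]
ft_force: [-0.0, -1.3, 5.3]
grip_width: 0.0197
```

>>> arm_command --pt "0 0 0" --pt "0 0 0" --pt "0 0 0" --turn '[0,0,0]' --hand '[1,1,1]'

```text
clock: 16.35
eef_pos: [0.6078, -0.0679, 0.0878]
tool_rot: [0.799, 0.602, 0.001, 0.001]
ft_force: [0.2, -0.8, 5.2]
grip_width: 0.0196
```

>>> arm_command --pt "0 0 -0.5" --pt "0 0 -2" --pt "0 0 -4" --pt "0 0 -5.5" --pt "0 0 -6" --turn '[0,0,0,0,0]' --hand '[1,1,1,1,1]'

```text
clock: 16.77
eef_pos: [0.6077, -0.0673, 0.1485]
tool_rot: [0.798, 0.602, 0.001, 0.001]
ft_force: [0.8, -0.2, -1.9]
grip_width: 0.0193
```

>>> arm_command --pt "1.0 -1.7 0" --pt "2.5 -4.2 0" --pt "4.2 -7.0 0" --pt "5.9 -9.8 0" --pt "7.6 -12.6 0" --turn '[0,0,0,0,0]' --hand '[1,1,1,1,1]'

```text
clock: 17.18
eef_pos: [0.5046, 0.0412, 0.1451]
tool_rot: [0.799, 0.602, -0.001, -0.001]
ft_force: [-0.6, 1.2, -1.7]
grip_width: 0.019
```

>>> arm_command --pt "1.5 -2.5 0" --pt "2.6 -4.3 0" --pt "3.16 -5.31 0" --pt "3.16 -5.31 0" --pt "3.16 -5.31 0" --turn '[0,0,0,0,0]' --hand '[1,1,1,1,1]'

```text
clock: 17.6
eef_pos: [0.4644, 0.0854, 0.1461]
tool_rot: [0.798, 0.602, -0.0, 0.0]
ft_force: [0.2, 0.2, -1.4]
grip_width: 0.0193
```

>>> arm_command --pt "0 0 0.8" --pt "0 0 1.6" --pt "0 0 2.4" --pt "0 0 2.8" --pt "0 0 3.0" --turn '[0,0,0,0,0]' --hand '[1,1,1,1,1]'

```text
clock: 18.02
eef_pos: [0.4637, 0.0846, 0.1147]
tool_rot: [0.799, 0.602, -0.001, -0.001]
ft_force: [0.5, 1.0, -1.3]
grip_width: 0.0199
```

```bash
python3 -c "
from h import *
go(.4642,.0857,.116,74)
im,d=camera('side');cv2.imwrite('pics/s2.png',cv2.resize(im[200:340,240:420,::-1],None,fx=4,fy=4,interpolation=cv2.INTER_CUBIC))"
```

```text
clk 18.02 pos [0.4637 0.0846 0.1147] psi 73.96 tilt 0.16 F [ 0.5  1.  -1.3] w 0.0199 
 move cm [ 0.12  0.01 -0.13] turn -0.001
```

View pics/s2.png

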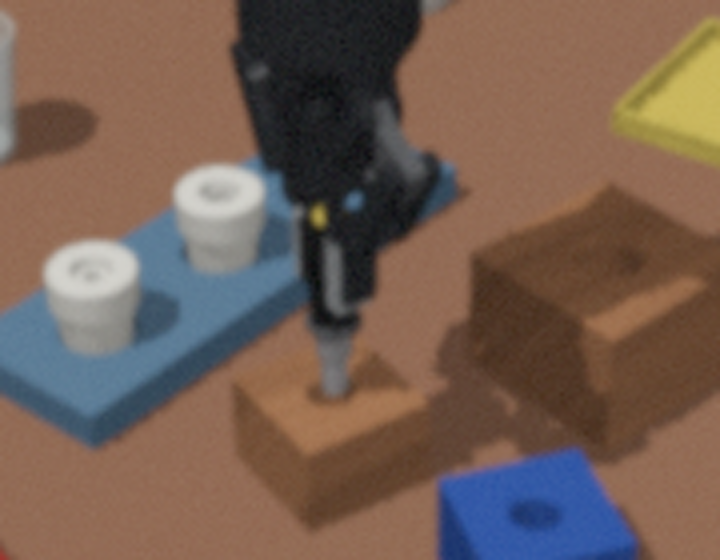

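The crop shows the tip at about (385, 333), directly over the block's hole at about (393, 330), so I'll lower it in.

>>> arm_command --pt "0 0 0.3" --pt "0 0 0.7" --pt "0 0 1.1" --pt "0 0 1.5" --pt "0 0 1.5" --turn '[0,0,0,0,0]' --hand '[1,1,1,1,1]'

```text
clock: 18.48
eef_pos: [0.4638, 0.0852, 0.1005]
tool_rot: [0.799, 0.602, -0.001, -0.0]
ft_force: [-0.4, -0.9, -2.3]
grip_width: 0.0194
```

>>> arm_command --pt "0 0 0.2" --pt "0 0 0.4" --pt "0 0 0.6" --pt "0 0 0.8" --pt "0 0 0.8" --turn '[0,0,0,0,0]' --hand '[1,1,1,1,1]'

```text
clock: 18.9
eef_pos: [0.4642, 0.0852, 0.0929]
tool_rot: [0.799, 0.602, -0.0, -0.0]
ft_force: [-0.1, -0.7, -1.4]
grip_width: 0.0194
```

>>> arm_command --pt "0 0 0.3" --pt "0 0 0.6" --pt "0 0 0.9" --pt "0 0 1.2" --pt "0 0 1.4" --turn '[0,0,0,0,0]' --hand '[1,1,1,1,1]'

```text
clock: 19.32
eef_pos: [0.4643, 0.0853, 0.0788]
tool_rot: [0.799, 0.602, -0.0, -0.0]
ft_force: [-0.4, -0.1, -2.1]
grip_width: 0.0191
```

>>> arm_command --pt "0 0 0.1" --pt "0 0 0.3" --pt "0 0 0.4" --pt "0 0 0.4" --turn '[0,0,0,0]' --hand '[1,1,1,1]'

```text
clock: 19.65
eef_pos: [0.4646, 0.0853, 0.0767]
tool_rot: [0.799, 0.602, 0.0, 0.0]
ft_force: [-2.7, -1.0, 9.4]
grip_width: 0.0191
```

>>> arm_command --pt "0 0 -0.1" --pt "0 0 -0.1" --pt "0 0 -0.1" --pt "0 0 -0.1" --pt "0 0 -0.1" --turn '[0,0,0,0,0]' --hand '[1,0.5,0.2,0,0]'

```text
clock: 20.07
eef_pos: [0.4645, 0.0853, 0.0762]
tool_rot: [0.799, 0.602, 0.0, 0.0]
ft_force: [0.5, 0.1, 0.7]
grip_width: 0.0666
```

>>> arm_command --pt "0 0 0" --pt "0 0 0" --pt "0 0 -1" --pt "0 0 -3" --pt "0 0 -6" --turn '[0,0,0,0,0]' --hand '[0,0,0,0,0]'

```text
clock: 20.48
eef_pos: [0.4622, 0.0849, 0.1345]
tool_rot: [0.799, 0.602, -0.003, -0.001]
ft_force: [0.2, 0.4, 0.2]
grip_width: 0.0854
```

>>> arm_command --pt "0 0 -2.5" --pt "0 0 -4.4" --turn '[-0.12,-0.24]' --hand '[0,0]'

```text
clock: 20.65
eef_pos: [0.4651, 0.0854, 0.1824]
tool_rot: [0.719, 0.695, 0.001, 0.001]
ft_force: [0.7, -0.9, 0.1]
grip_width: 0.0857
```

```bash
python3 -c "
from h import *
go(.6018,.1045,.18,90)
im,d=camera('side');cv2.imwrite('pics/s3f.png',im[:,:,::-1]);cv2.imwrite('pics/s3.png',cv2.resize(im[200:340,190:370,::-1],None,fx=4,fy=4,interpolation=cv2.INTER_CUBIC))"
```

```text
clk 20.65 pos [0.4651 0.0854 0.1824] psi 88.09 tilt 0.12 F [ 0.7 -0.9  0.1] w 0.0857 
 move cm [ 2.37 13.6   0.27] turn -0.033
```

View pics/s3.png

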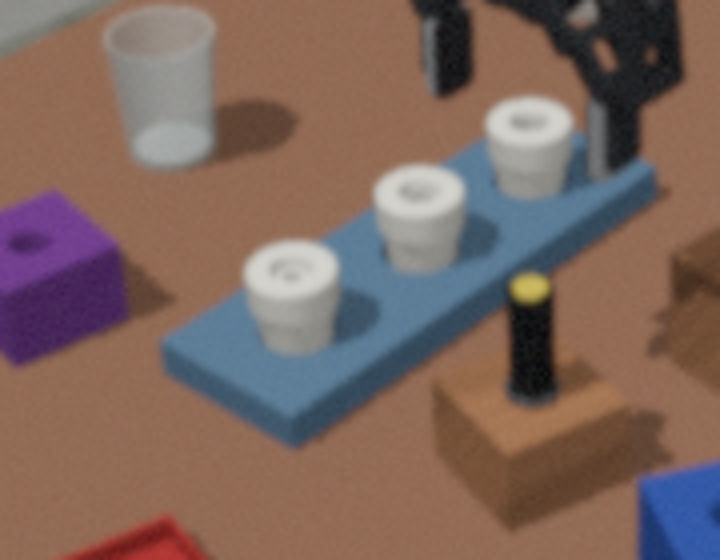

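The gauge is home and upright at about (340, 532) in the crop. All three stoppers are standing, at (295, 292), (215, 420) and (145, 530). Next is the left (tight) stopper.

>>> arm_command --pt "0.5 3.0 0" --pt "1.2 7.0 0" --pt "1.9 11.0 0" --pt "2.4 13.62 0" --pt "2.4 13.62 1" --turn '[0,0,0,0,0]' --hand '[0,0,0,0,0]'

```text
clock: 21.12
eef_pos: [0.6076, 0.1048, 0.1709]
tool_rot: [0.721, 0.693, 0.003, 0.002]
ft_force: [0.4, -0.3, 0.9]
grip_width: 0.0857
```

>>> arm_command --pt "0 0 3" --pt "0 0 6.5" --pt "0 0 9.5" --pt "0 0 11.8" --pt "0 0 12.8" --turn '[0,0,0,0,0]' --hand '[0,0,0,0,0]'

```text
clock: 21.53
eef_pos: [0.5976, 0.1033, 0.0376]
tool_rot: [0.721, 0.693, -0.003, -0.002]
ft_force: [-0.1, 1.2, 0.1]
grip_width: 0.0856
```

>>> arm_command --pt "0 0 0" --pt "0 0 0" --pt "0 0 0" --pt "0 0 0" --pt "0 0 0" --turn '[0,0,0,0,0]' --hand '[0.2,0.4,1,1,1]'

```text
clock: 21.95
eef_pos: [0.6035, 0.1043, 0.045]
tool_rot: [0.721, 0.693, 0.002, 0.001]
ft_force: [0.1, 0.8, 3.6]
grip_width: 0.0417
```

>>> arm_command --pt "0 0 0" --pt "0 0 0" --turn '[0,0]' --hand '[1,1]'

```text
clock: 22.12
eef_pos: [0.6034, 0.1043, 0.045]
tool_rot: [0.721, 0.693, 0.002, 0.001]
ft_force: [-0.1, 0.1, 4.9]
grip_width: 0.0417
```

>>> arm_command --pt "0 0 -1" --pt "0 0 -3" --pt "0 0 -5.5" --pt "0 0 -8" --pt "0 0 -9" --turn '[0,0,0,0,0]' --hand '[1,1,1,1,1]'

```text
clock: 22.53
eef_pos: [0.6032, 0.1042, 0.1367]
tool_rot: [0.721, 0.693, 0.002, 0.002]
ft_force: [-0.0, -0.6, -1.5]
grip_width: 0.0416
```

```bash
python3 -c "
from h import *
go(.4918,-.291,.132)
im,d=camera('side');cv2.imwrite('pics/s4.png',cv2.resize(im[180:320,190:370,::-1],None,fx=4,fy=4,interpolation=cv2.INTER_CUBIC))"
```

```text
clk 22.53 pos [0.6032 0.1042 0.1367] psi 87.76 tilt 0.33 F [-0.  -0.6 -1.5] w 0.0416 
 move cm [-39.93  -9.59   0.37] turn 0.0
```

View pics/s4.png

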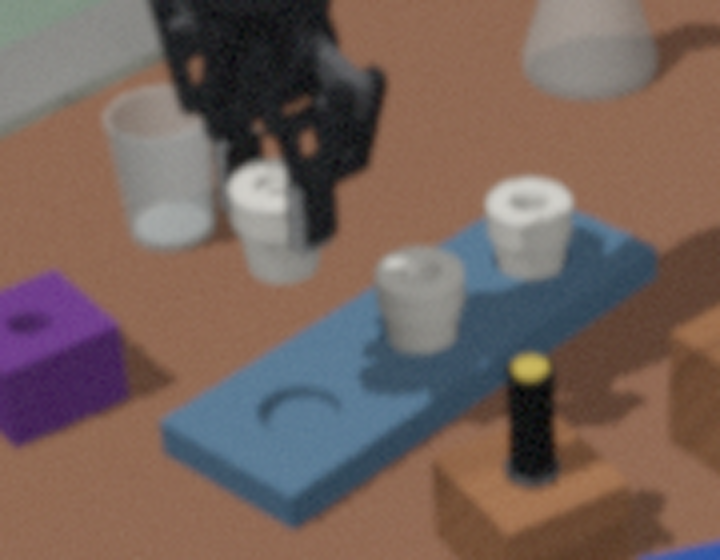

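The stopper is held upright by its head at about (210, 270). The left well is empty, and the gauge and the other stoppers are undisturbed. Next is the yellow tray.

>>> arm_command --pt "-2 -0.48 0" --pt "-5 -1.2 0" --pt "-8.7 -2.08 0" --pt "-12.5 -2.97 0" --pt "-16 -3.8 0" --turn '[0,0,0,0,0]' --hand '[1,1,1,1,1]'

```text
clock: 23.0
eef_pos: [0.5556, -0.0558, 0.131]
tool_rot: [0.721, 0.693, -0.001, -0.001]
ft_force: [0.7, -0.1, -1.5]
grip_width: 0.0411
```

>>> arm_command --pt "-3.5 -0.83 0" --pt "-7 -1.66 0" --pt "-10.5 -2.49 0" --pt "-14 -3.32 0" --pt "-17 -4.04 0" --turn '[0,0,0,0,0]' --hand '[1,1,1,1,1]'

```text
clock: 23.42
eef_pos: [0.5085, -0.2246, 0.1312]
tool_rot: [0.721, 0.693, -0.001, -0.001]
ft_force: [-0.0, 0.6, -0.8]
grip_width: 0.0412
```

>>> arm_command --pt "-3 -0.71 0" --pt "-5.5 -1.3 0" --pt "-6.94 -1.58 1" --pt "-6.94 -1.58 3.0" --pt "-6.94 -1.58 5.0" --turn '[0,0,0,0,0]' --hand '[1,1,1,1,1]'

```text
clock: 23.83
eef_pos: [0.4915, -0.2924, 0.081]
tool_rot: [0.721, 0.692, 0.0, 0.0]
ft_force: [0.3, -0.0, -1.7]
grip_width: 0.0411
```

>>> arm_command --pt "0 0 2" --pt "0 0 3.5" --pt "0 0 4.4" --pt "0 0 4.6" --pt "0 0 4.6" --turn '[0,0,0,0,0]' --hand '[1,1,1,1,1]'

```text
clock: 24.25
eef_pos: [0.4905, -0.2903, 0.0358]
tool_rot: [0.721, 0.693, -0.0, -0.001]
ft_force: [-0.5, 1.1, 0.2]
grip_width: 0.0415
```

>>> arm_command --pt "0 0 0.15" --pt "0 0 0.25" --pt "0 0 0.25" --turn '[0,0,0]' --hand '[1,1,1]'

```text
clock: 24.5
eef_pos: [0.4908, -0.2904, 0.0357]
tool_rot: [0.721, 0.693, -0.0, -0.001]
ft_force: [-6.0, 4.9, 17.5]
grip_width: 0.0413
```

>>> arm_command --pt "0 0 -0.2" --pt "0 0 -0.2" --pt "0 0 -0.2" --pt "0 0 -0.2" --pt "0 0 -0.2" --turn '[0,0,0,0,0]' --hand '[1,1,0.5,0.2,0]'

```text
clock: 24.92
eef_pos: [0.4919, -0.2914, 0.0354]
tool_rot: [0.721, 0.693, -0.0, -0.0]
ft_force: [-0.6, -0.0, -0.2]
grip_width: 0.0654
```

>>> arm_command --pt "0 0 0" --pt "0 0 0" --pt "0 0 -2" --pt "0 0 -5" --pt "0 0 -9" --turn '[0,0,0,0,0]' --hand '[0,0,0,0,0]'

```text
clock: 25.33
eef_pos: [0.4895, -0.2902, 0.1236]
tool_rot: [0.721, 0.693, -0.001, -0.004]
ft_force: [1.5, 0.3, 0.2]
grip_width: 0.0855
```

```bash
python3 -c "
from h import *
go(.607,-.0655,.126)
im,d=camera('side');cv2.imwrite('pics/s5.png',im[160:460,130:530,::-1][:,:,:].repeat(2,0).repeat(2,1))"
```

```text
clk 25.33 pos [ 0.4895 -0.2902  0.1236] psi 87.76 tilt 0.42 F [1.5 0.3 0.2] w 0.0855 
 move cm [22.91 10.86 -0.23] turn 0.0
```

View pics/s5.png

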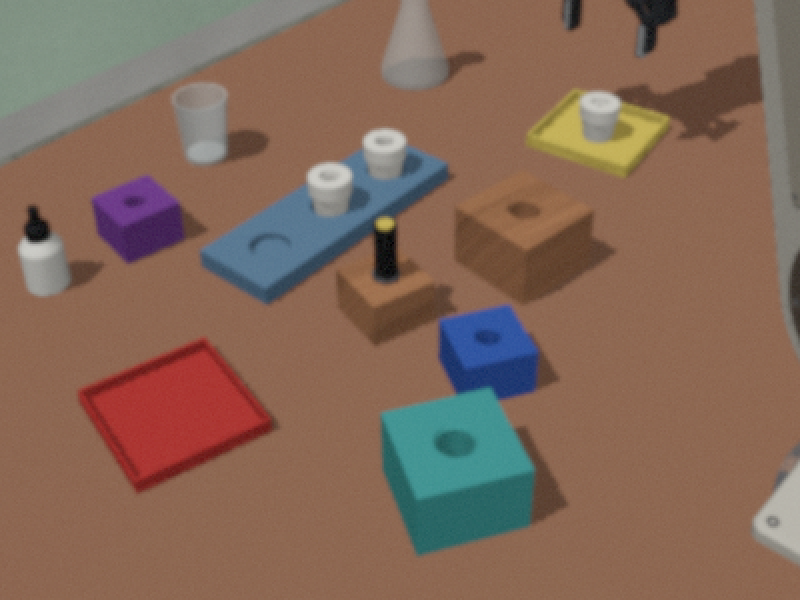

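The view shows the tight stopper upright near the middle of the yellow tray at about (115, 600). The gauge is home, two stoppers are in the rack, and the red tray is clear. Next is the right (loose) stopper.

>>> arm_command --pt "2 0.93 0" --pt "5 2.31 0" --pt "8.5 3.93 0" --pt "12 5.55 0" --pt "15.5 7.17 0" --turn '[0,0,0,0,0]' --hand '[0,0,0,0,0]'

```text
clock: 25.8
eef_pos: [0.5701, -0.1383, 0.1259]
tool_rot: [0.721, 0.693, 0.0, 0.0]
ft_force: [0.5, -0.3, 0.5]
grip_width: 0.0854
```

>>> arm_command --pt "3.5 1.62 0" --pt "6 2.8 0" --pt "7.47 3.46 0" --pt "7.47 3.46 1" --pt "7.47 3.46 2.5" --turn '[0,0,0,0,0]' --hand '[0,0,0,0,0]'

```text
clock: 26.22
eef_pos: [0.6084, -0.0658, 0.1017]
tool_rot: [0.72, 0.694, 0.001, 0.002]
ft_force: [0.2, -0.1, 0.4]
grip_width: 0.0852
```

>>> arm_command --pt "0 0 2" --pt "0 0 4" --pt "0 0 5.3" --pt "0 0 5.85" --pt "0 0 5.85" --turn '[0,0,0,0,0]' --hand '[0,0,0,0,0.2]'

```text
clock: 26.63
eef_pos: [0.6049, -0.0673, 0.0401]
tool_rot: [0.721, 0.693, -0.002, -0.002]
ft_force: [0.2, -0.5, -0.4]
grip_width: 0.0753
```

>>> arm_command --pt "0 0 0" --pt "0 0 0" --pt "0 0 0" --pt "0 0 0" --pt "0 0 0" --turn '[0,0,0,0,0]' --hand '[0.4,1,1,1,1]'

```text
clock: 27.05
eef_pos: [0.6082, -0.0665, 0.044]
tool_rot: [0.721, 0.693, 0.001, 0.001]
ft_force: [-0.1, -1.9, 5.2]
grip_width: 0.0411
```

>>> arm_command --pt "0 0 0" --pt "0 0 -1" --pt "0 0 -3.5" --pt "0 0 -7" --pt "0 0 -9" --turn '[0,0,0,0,0]' --hand '[1,1,1,1,1]'

```text
clock: 27.47
eef_pos: [0.6076, -0.0659, 0.1354]
tool_rot: [0.721, 0.693, 0.001, 0.001]
ft_force: [1.4, -0.8, -0.1]
grip_width: 0.0415
```

```bash
python3 -c "
from h import *
go(.5077,.3005,.14)"
```

```text
clk 27.47 pos [ 0.6076 -0.0659  0.1354] psi 87.78 tilt 0.13 F [ 1.4 -0.8 -0.1] w 0.0415 
 move cm [ 36.23 -11.4   -0.48] turn 0.0
```

>>> arm_command --pt "2 -0.62 0" --pt "5 -1.56 0" --pt "8.7 -2.71 0" --pt "12.5 -3.9 0" --pt "16 -4.99 0" --turn '[0,0,0,0,0]' --hand '[1,1,1,1,1]'

```text
clock: 27.88
eef_pos: [0.5623, 0.0974, 0.1326]
tool_rot: [0.721, 0.693, 0.0, -0.0]
ft_force: [1.2, -0.4, -0.9]
grip_width: 0.0413
```

>>> arm_command --pt "3.5 -1.09 0" --pt "7 -2.18 0" --pt "10.5 -3.28 0" --pt "14 -4.37 0" --pt "16.5 -5.15 0" --turn '[0,0,0,0,0]' --hand '[1,1,1,1,1]'

```text
clock: 28.3
eef_pos: [0.5168, 0.2656, 0.1326]
tool_rot: [0.72, 0.694, 0.0, -0.001]
ft_force: [0.5, -1.2, -1.0]
grip_width: 0.0411
```

>>> arm_command --pt "2.5 -0.78 0" --pt "3.7 -1.16 0.5" --pt "3.7 -1.16 2" --pt "3.7 -1.16 4" --pt "3.7 -1.16 6" --turn '[0,0,0,0,0]' --hand '[1,1,1,1,1]'

```text
clock: 28.72
eef_pos: [0.5082, 0.3003, 0.072]
tool_rot: [0.721, 0.693, 0.0, 0.0]
ft_force: [0.4, -0.1, -0.6]
grip_width: 0.0415
```

>>> arm_command --pt "0 0 1.5" --pt "0 0 2.8" --pt "0 0 3.4" --pt "0 0 3.6" --pt "0 0 3.6" --turn '[0,0,0,0,0]' --hand '[1,1,1,1,1]'

```text
clock: 29.13
eef_pos: [0.5081, 0.2996, 0.0361]
tool_rot: [0.721, 0.693, -0.0, -0.0]
ft_force: [0.6, 0.3, -0.6]
grip_width: 0.0414
```

>>> arm_command --pt "0 0 0.1" --pt "0 0 0.15" --pt "0 0 0.15" --turn '[0,0,0]' --hand '[1,1,1]'

```text
clock: 29.38
eef_pos: [0.5087, 0.3003, 0.0355]
tool_rot: [0.721, 0.693, 0.001, 0.0]
ft_force: [-0.4, 0.3, -1.4]
grip_width: 0.0414
```

>>> arm_command --pt "0 0 0.05" --pt "0 0 0.1" --pt "0 0 0.15" --turn '[0,0,0]' --hand '[1,1,1]'

```text
clock: 29.63
eef_pos: [0.5086, 0.3004, 0.035]
tool_rot: [0.721, 0.693, 0.001, 0.0]
ft_force: [-3.0, -0.8, 9.7]
grip_width: 0.0416
```

>>> arm_command --pt "0 0 -0.1" --pt "0 0 -0.15" --pt "0 0 -0.15" --pt "0 0 -0.15" --pt "0 0 -0.15" --turn '[0,0,0,0,0]' --hand '[1,1,0.5,0.2,0]'

```text
clock: 30.05
eef_pos: [0.5082, 0.3001, 0.0347]
tool_rot: [0.721, 0.693, -0.0, 0.0]
ft_force: [0.5, 0.5, -0.5]
grip_width: 0.0653
```

>>> arm_command --pt "0 0 0" --pt "0 0 0" --pt "0 0 -2" --pt "0 0 -5" --pt "0 0 -9" --turn '[0,0,0,0,0]' --hand '[0,0,0,0,0]'

```text
clock: 30.47
eef_pos: [0.506, 0.2988, 0.1225]
tool_rot: [0.721, 0.693, -0.004, -0.001]
ft_force: [1.3, 0.2, -0.2]
grip_width: 0.0854
```

>>> arm_command --pt "0 0 -3" --pt "0 0 -6" --pt "0 0 -9" --pt "0 0 -9" --pt "0 0 -9" --turn '[0,0,0,0,0]' --hand '[0,0,0,0,0]'

```text
clock: 30.88
eef_pos: [0.5094, 0.3008, 0.2174]
tool_rot: [0.721, 0.693, 0.003, 0.001]
ft_force: [-0.1, -0.7, -0.9]
grip_width: 0.0853
```

Run:
```python
from m import *
go(.5,.3,.2)
im,d=camera('side');a=im[160:460,130:530,::-1].repeat(2,0).repeat(2,1);cv2.imwrite('pics/s6.png',a)
im,d=camera('top');im=np.ascontiguousarray(im[:,:,::-1]);cv2.imwrite('pics/t6.png',im)
hsv=cv2.cvtColor(im,cv2.COLOR_BGR2HSV);H,S,V=[hsv[:,:,k].astype(int) for k in range(3)]
def box(m,r0,r1,c0,c1):
    z=np.zeros(m.shape,bool);z[r0:r1,c0:c1]=m[r0:r1,c0:c1];return z
for n,b,z in (("M",(190,232,305,339),.056),("tight",(235,285,437,483),.047),("loose",(225,290,175,230),.047)):
    m=box((S<60)&(V>120),*b)
    if m.sum()>20: print(n,m.sum(),rectfit("top",im,m,z)[1])
m=box((H>22)&(H<35)&(S>120),262,282,282,302);print("cap",rectfit("top",im,m,.101)[1],world("top",d,272,291).round(4))
```

```text
clk 30.88 pos [0.5094 0.3008 0.2174] psi 87.76 tilt 0.32 F [-0.1 -0.7 -0.9] w 0.0853 
 move cm [-0.12 -0.95  1.73] turn 0.0
M 340 ((602.6392822265625, 18.52924346923828), (42.43960952758789, 42.869327545166016), 88.96319580078125)
tight 314 ((490.9538879394531, -288.57763671875), (42.066078186035156, 44.696311950683594), 43.28636932373047)
loose 265 ((506.62896728515625, 301.1143798828125), (42.54742431640625, 40.198272705078125), 88.97380828857422)
cap ((463.9360046386719, 88.92448425292969), (16.634052276611328, 15.007234573364258), 44.18896484375) [0.4642 0.087  0.1052]
```

View pics/s6.png

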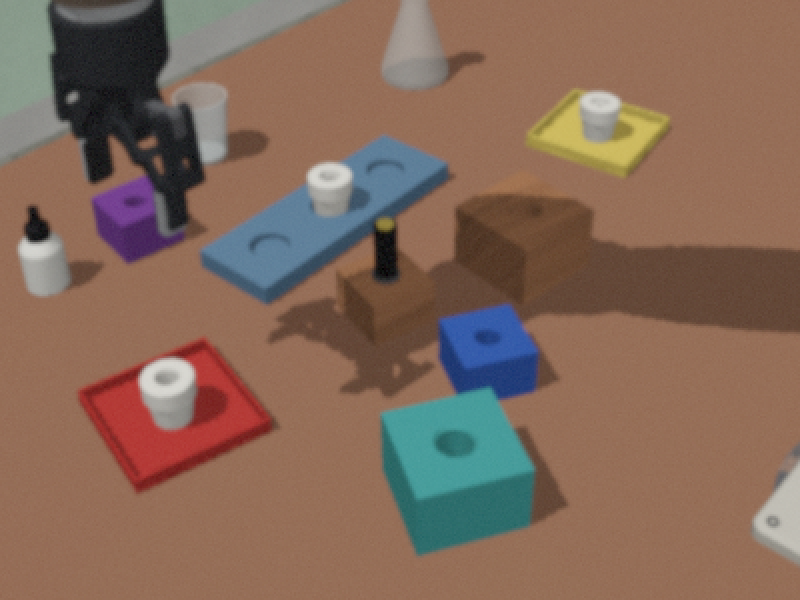

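The loose stopper stands in the red tray at about (390, 168), the tight one in the yellow tray at (115, 600), and the fitting one is still in the rack at (190, 330). The gauge is home at (250, 385) and the arm is clear of everything. The middle stopper has moved about 2 mm. I'll hand in now.

```bash
python3 -c "
from workcell import *
print(job_done(), get_obs()['clock'])"
```

```text
the job is handed in; nothing more can be done
the job is handed in; nothing more can be done
```

I tried the gauge in all three stoppers, left to right, sorted them and stood the gauge back in its block. I handed in at about 31 s of the 72 s; the hand-in reports no verdict.

| Stopper | Gauge stopped at | Verdict | Where it is now |
|---|---|---|---|
| Left | about 5 mm, and still there after shifting it in four directions | too tight | upright in the yellow tray |
| Middle | about 24 mm | fits | still in its rack well |
| Right | about 36 mm, collar on the mouth | too loose | upright in the red tray |

- **Forces:** The wrist sensor read about 9 to 11 N at most while the gauge pressed on a stopper, at the readings taken. The highest reading in the whole job was about 17 N, setting the tight stopper down in its tray.
- **Last checks:** In the final pictures both sorted stoppers measured within about 3 mm of their tray centres. The fitting stopper had moved about 2 mm from its start, and the gauge cap was within about 2 mm of its start. The bystanders in view looked untouched, and the open gripper was clear of everything.
- **Disagreements:** The gripper read 41 to 42 mm on the 44 mm stopper heads, although the first one hung upright in the jaws. The arm's position readings scattered by 1 to 3 mm, so I relied on the commanded positions. No check failed.

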